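# Pack the hemmed-in jar from the stock tote

### The job

The amber jar for this order is hemmed in by three tall bottles in the white stock tote: first set all three bottles aside, standing on the blue tray, and then, while they stand there, take the jar out and stand it gently in the middle of the open shipping carton, without dropping it. Afterwards put each bottle back upright on the very seat in the tote where it stood at the start. Knock nothing over, and leave the tin and the yellow soap box in the tote where they are.

Things in the scene. Friction and masses are not known exactly. Their poses are not given: they have to be found in the camera images.
- bottle_red: Bottle, round, 60 mm diameter and 160 mm tall, white with a red cap and a red band. Straight body up to 92 mm, shoulder tapering to 117 mm, then a straight cylindrical cap 28 mm in diameter from 122 to 160 mm height, which is the place to hold it from above. About 0.18 kg (varies). Loose, stands upright in the tote at the start. Origin: centre of its underside; z up its axis.
- bottle_blue: Bottle, round, 60 mm diameter and 160 mm tall, blue with a blue cap and a blue band. Straight body up to 92 mm, shoulder tapering to 117 mm, then a straight cylindrical cap 28 mm in diameter from 122 to 160 mm height, which is the place to hold it from above. About 0.18 kg (varies). Loose, stands upright in the tote at the start. Origin: centre of its underside; z up its axis.
- bottle_green: Bottle, round, 60 mm diameter and 160 mm tall, white with a green cap and a green band. Straight body up to 92 mm, shoulder tapering to 117 mm, then a straight cylindrical cap 28 mm in diameter from 122 to 160 mm height, which is the place to hold it from above. About 0.18 kg (varies). Loose, stands upright in the tote at the start. Origin: centre of its underside; z up its axis.
- jar: The ordered jar: amber glass with a flat black lid, round, 70 mm tall, 52 mm diameter (lid 50 mm, from 49 mm height up). About 0.16 kg (varies). Loose, stands upright in the tote between the three bottles, too close for fingers until they are gone. Origin: centre of its underside; z up its axis.
- tote: White open stock tote, 260 mm (its x) by 300 mm (its y) outside, 85 mm high, walls and floor 4 mm thick, a rim that sticks out 8 mm. Its floor has four flat grey round seats (marks only, no depth), in its frame (mm): jar seat at (50, 0), bottle seats at (50, 64), (50, -64) and (-14, 0); the tin and the soap box lie in the two corners on its -x side. Origin: centre of its underside, z up. It is fixed and does not move during the job; its place differs from start to start.
- tray: Blue shallow set-aside tray with a black mat, 190 mm square, rim 12 mm high and 4 mm thick, floor 4 mm above the table; room for three bottles. Origin: centre of its underside, z up. It is fixed and does not move during the job; its place differs from start to start. It stands on one side of the tote, the carton on the other; the sides may be swapped.
- carton: Open cardboard shipping carton, 158 mm square, 85 mm high, walls and floor 4 mm thick, flaps folded down outside (they lean out to 100 mm from its centre). Origin: centre of its underside, z up. It is fixed and does not move during the job; its place differs from start to start.
- tin: Flat aluminium cream tin with a green disc on its lid, 66 mm diameter, 33 mm high, loose in a front corner of the tote; to be left alone. Origin: centre of its underside.
- soap_box: Yellow soap box with a white stripe, 44 mm (x) by 74 mm (y) by 34 mm high, loose in the other front corner of the tote; to be left alone. Origin: centre of its underside.
Not all that is in view belongs to the job. Of the things that look like the jar, the smallest one is meant. What is shaped like the carton but purple is not meant.

How it is judged:
By the outcome, as a careful person would: the job done as asked, in the order asked, and still so for the second after the job is handed in, with the robot touching nothing.
It also fails if it takes over 149 s, if anything falls off the work surface, if the arm or the gripper's body presses on something with over 40 N, if the wrist force passes 120 N, or if a joint passes its speed limit or range.

### The arm

A 6-joint arm with a two-finger parallel gripper is mounted at the origin on the work surface. World frame = base frame: x ahead of the robot, y to its left, z up, the work surface at z = 0. Lengths are in mm, angles in rad, forces in N, time in s.
With the tool pointing down it reaches from about 350 to 875 mm from the base axis. Payload 4.2 kg.
Tool frame: the origin (TCP) lies between the finger pads; the fingertips stand 14 mm ahead of it and the grasp point (between the pads) lies 5 mm behind it; z points along the fingers, y is the line along which they close (so a half turn about z gives the same grasp; the last joint's range is limited). The gripper opens to 85 mm and grips with 20 to 120 N. Pads are 22 mm wide; open, the fingers measure 114 mm over their backs; the gripper's body (76 mm by 85 mm) begins 54 mm behind the grasp point. The pads swing forward as they close: fully open they stand 13 mm farther back than shut.
Start: joints at [-0.893, 0.385, 0.008, 0, -1.194, -0.259], TCP at [254.178, -570.958, 215.912] pointing down, gripper open.
Joint ranges: [-3.14, 3.14], [-1.21, 2.06], [-1.07, 1.41], [-3.16, 2.05], [-2.99, -0.16], [-3.1, 3.1]. Speed limits (rad/s): [2.79, 2.79, 3.14, 3.14, 3.14, 3.14].

### API

Orientations are given as a unit quaternion [x, y, z, w].
In Python, from bench import * gives the robot as it stands.
- The arm moves only by the tool carry_out, never from a script. Its argument "motion" is a list of rows, each a list of 7 numbers: the turn, a rotation vector about the tool's x, y, z in rad, then the shift along the tool's x, y, z in mm, then the opening, from -1 (shut) to 1 (fully open), so that 0 is half open. A call has 1 to 5 rows; each row is the pose to reach, as a shift and turn from the pose commanded when the call began, along the tool's axes at that moment; what a row does not reach only later rows make up. A row lasts 1/8 s, in which the tool goes at most 62.5 mm and 10.7 degrees, less where a joint would pass 70% of its speed; a pose out of reach is approached as far as the arm can. A call with a gripper value outside its range is refused whole. The fingers move at their own pace and stop on an object; the grip force is fixed at half the most. Time passes only in rows, so rows that repeat a pose let the fingers close. It gives the time, the measured TCP pose, the force, the opening and the grip force at its end, in the units of the state.
- read_state(): the state, without advancing time (a new reading comes with each control period).
- get_image(name): name is "side" or "top" or "wrist"; returns a dict with "color" (400x640x3 uint8, blue, green, red), "mtx" (3x3 intrinsics, pixels), "position" and "orientation" of the camera in the world. Camera axes: x right, y down, z forward; pixel columns grow to the right and rows downward; lengths in mm; the calibration is good to about 2 mm. A picture is of the moment at which its call begins. There is no depth.
- job_done(): hands the job in; it is judged then, once.
The state is a dict: "clock": time; "joints": joint angles; "joint_vel": joint speeds; "joint_efforts": joint torques, N m; "position": TCP position; "ee_rot": TCP orientation; "contact_force": force on the tool from outside, world axes, zero at the start; "wrist_torque": the same for the moment, N m; "gripper_width": finger opening in mm; "grasp_force": force on a finger pad.
Only numpy, scipy, OpenCV 4.12 (cv2) and the standard library are available. Lean on these libraries where they do the work, as an engineer would, in place of code of your own. Each camera call takes 0.05 s, during which the arm holds its last target. There are 200 camera calls.

## Working session

There is one attempt and no reset: what is moved stays moved. The work goes in short steps, Python scripts to look and compute and a tool call to move; the robot and the scene stay as the last step left them, time stands still between calls to the robot, and variables do not carry over. Pictures are saved under pics/ and viewed, at most 14 in all, crops included, and the job is handed in when it is done.

Besides the shell and the picture viewer there is one more tool, called after ">>>" by a JSON object that holds its "name" and its "arguments". carry_out: Moves the arm, as the interface text tells. Its arguments: {"type":"object","properties":{"motion":{"type":"array"}},"required":["motion"]}

```bash
mkdir -p pics; ls; cat > h.py <<'E'
from bench import *
import numpy as np, cv2
from scipy.spatial.transform import Rotation as R
def snap(n,f):
    d=get_image(n); cv2.imwrite('pics/'+f+'.png',d['color']); np.savez('pics/'+f+'.npz',**{k:np.array(v) for k,v in d.items()}); return d
def ray(d,u,v,z):
    """pixel -> world point at height z"""
    p=np.array(d['position'],float); r=R.from_quat(d['orientation']).as_matrix()@np.linalg.inv(d['mtx'])@[u,v,1]
    return p+r*(z-p[2])/r[2]
def proj(d,P):
    q=d['mtx']@(R.from_quat(d['orientation']).as_matrix().T@(np.array(P,float)-d['position'])); return q[:2]/q[2]
def rel(P):
    s=read_state(); return R.from_quat(s['ee_rot']).inv().apply(np.array(P,float)-s['position'])
E
python3 -c "
from h import *
for n in ['top','side']:
    d=snap(n,n+'0'); print(n,d['position'],d['orientation'],d['mtx'])
s=read_state(); print(s)
"
```

```text
pics
top [ 459.05443608   34.32675669 1272.81404522] [-0.69688829  0.71622992 -0.02873012  0.02315157] [[432.42503334   0.         316.44454763]
 [  0.         432.42503334 199.56349372]
 [  0.           0.           1.        ]]
side [137.25822063 985.34365905 716.21838841] [-0.17272068  0.85806855 -0.47242     0.1034663 ] [[470.15103483   0.         315.62585905]
 [  0.         470.15103483 198.47699915]
 [  0.           0.           1.        ]]
{'clock': 0.1, 'joints': array([-8.93390292e-01,  3.85468217e-01,  6.75384151e-03, -4.31846908e-04,
       -1.19401786e+00, -2.58601845e-01]), 'joint_vel': array([ 0.00083928, -0.00230088,  0.00264671, -0.00030705,  0.00095025,
        0.0003831 ]), 'joint_efforts': array([-7.31354230e-04, -3.93317127e+01,  1.88930529e+01,  4.19799998e+00,
       -2.57664637e-03, -2.24799166e-06]), 'position': array([ 253.95149987, -570.46656747,  214.93500422]), 'ee_rot': array([-2.07797092e-01,  9.78171453e-01,  9.54407572e-04, -2.57530415e-04]), 'contact_force': array([-0.4758857 , -0.36680239, -0.29903836]), 'wrist_torque': array([-0.02128343, -0.00937866,  0.01897304]), 'grasp_force': 0.0, 'gripper_width': 85.47517428139979}
```

View pics/top0.png

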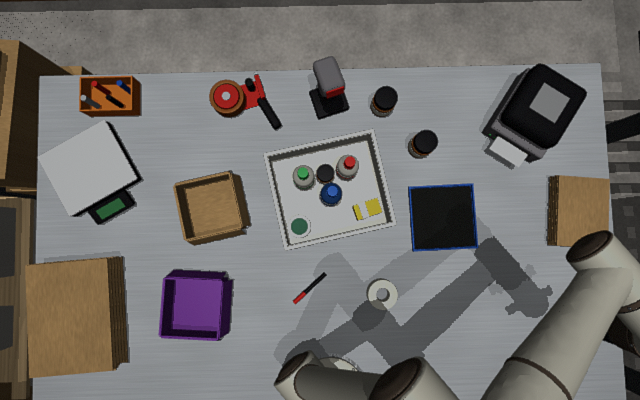

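View pics/side0.png

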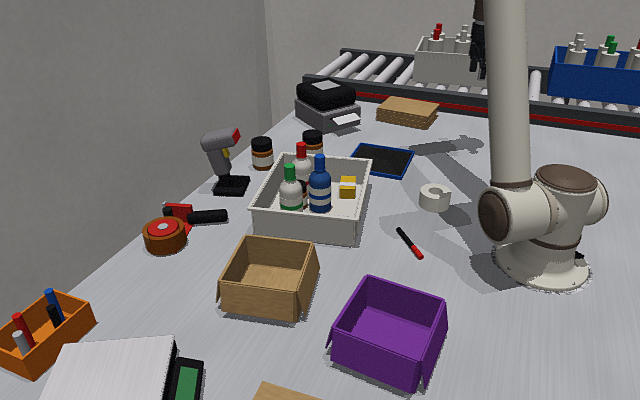

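The top view shows the tote with corners near (265,153), (374,131), (395,225) and (286,248). The caps are at red (349,161), green (303,174) and blue (331,187), and the jar lid is at (325,174). The brown carton is at (211,207), the tray at (443,217), and the larger jars outside the tote are decoys.

```bash
cat > m.py <<'E'
from h import *
d=dict(np.load('pics/top0.npz')); im=d['color']; hsv=cv2.cvtColor(im,cv2.COLOR_BGR2HSV)
def cen(box,lo,hi):
    x0,y0,x1,y1=box; m=cv2.inRange(hsv[y0:y1,x0:x1],lo,hi); n,l,st,c=cv2.connectedComponentsWithStats(m); i=1+np.argmax(st[1:,4]); return c[i]+[x0,y0],st[i]
for n,b,lo,hi in [('green',(290,160,316,190),(45,100,60),(80,255,255)),('red',(340,150,360,175),(0,150,120),(8,255,255)),('jar',(314,162,336,184),(0,0,0),(180,255,50))]:
    c,st=cen(b,lo,hi); print(n,c,st,ray(d,*c,70 if n=='jar' else 160))
T=np.array([[265,153],[374,131],[395,225],[286,248]]); P=np.array([ray(d,*p,85) for p in T]); print('tote',P,P.mean(0),np.linalg.norm(np.diff(P,axis=0),axis=1))
m=cv2.inRange(hsv[175:260,400:485],(100,150,80),(125,255,255)); pts=cv2.findNonZero(m); r=cv2.minAreaRect(pts); B=cv2.boxPoints(r)+[400,175]; print('tray',[ray(d,*p,12).round() for p in B],ray(d,r[0][0]+400,r[0][1]+175,12))
c=im[110:270,160:490]; cv2.imwrite('pics/crop.png',cv2.resize(c,None,fx=2.4,fy=2.4,interpolation=cv2.INTER_CUBIC))
E
python3 m.py
```

```text
green [302.36666667 172.55555556] [ 8  7 10 11 90] [611.89362176  58.94618362 160.        ]
red [349.67948718 161.1025641 ] [ 5  7 10 10 78] [638.58699477 -64.70068732 160.        ]
jar [324.98367347 173.24897959] [  3   3  17  18 245] [620.60736078  -2.35275818  70.        ]
tote [[ 679.58918158  162.8269712    85.        ]
 [ 733.5963663  -142.05013314   85.        ]
 [ 470.39019686 -189.95568407   85.        ]
 [ 415.93804638  110.5063181    85.        ]] [574.87844778 -14.66813198  85.        ] [309.62368248 267.53024023 305.35626969]
tray [array([ 582., -247.,   12.]), array([ 590., -438.,   12.]), array([ 400., -441.,   12.]), array([ 393., -252.,   12.])] [ 490.70936904 -344.4209221    12.        ]
```

View pics/crop.png

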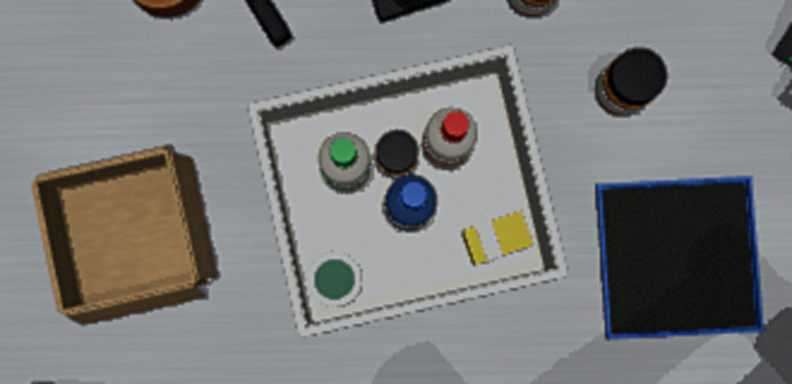

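>>> {"name": "carry_out", "arguments": {"motion": [[0, 0, 0.14, -20, 14, -50, 0], [0, 0, 0.28, -64, 43, -90, 0], [0, 0, 0.419, -112, 75, -115, 0], [0, 0, 0.419, -160, 107, -115, 0], [0, 0, 0.419, -205, 137, -115, 0]]}}

```text
clock: 0.72
position: [386.5, -360.5, 331.1]
ee_rot: [0.0, 1.0, 0.0, 0.0]
contact_force: [0.9, -0.6, -0.8]
gripper_width: 42.9
grasp_force: 0.0
```

```bash
cat >> m.py <<'E'
c,st=cen((318,176,345,200),(100,100,170),(125,255,255)); print('blue',c,st,ray(d,*c,160))
C=[ray(d,u/2.4+160,v/2.4+110,85) for u,v in [(38,180),(172,148),(200,285),(65,312)]]; print('carton',np.round(C),np.mean(C,0))
E
python3 m.py | tail -6; python3 -c "
from h import *
s=read_state(); print(s['position'],R.from_quat(s['ee_rot']).as_matrix().round(3),s['gripper_width'])"
```

```text
tray [array([ 582., -247.,   12.]), array([ 590., -438.,   12.]), array([ 400., -441.,   12.]), array([ 393., -252.,   12.])] [ 490.70936904 -344.4209221    12.        ]
blue [332. 195.] [13 19  3  1  3] [551.46848112 -16.08337799 160.        ]
carton [[597. 410.  85.]
 [630. 256.  85.]
 [472. 226.  85.]
 [445. 380.  85.]] [535.90447638 317.89392179  85.        ]
[ 386.51829766 -360.52864218  331.11562364] [[-1.     0.     0.001]
 [ 0.     1.     0.   ]
 [-0.001  0.    -1.   ]] 42.90448147470005
```

>>> {"name": "carry_out", "arguments": {"motion": [[0, 0, 0, -35, 50, 0, 0], [0, 0, 0, -65, 105, 0, 0], [0, 0, 0, -95, 160, 0, 0], [0, 0, 0, -125, 215, 0, 0], [0, 0, 0, -150, 260, 0, 0]]}}

```text
clock: 1.35
position: [536.3, -100.1, 330.6]
ee_rot: [-0.0, 1.0, 0.0, -0.0]
contact_force: [1.1, -0.1, 0.7]
gripper_width: 42.9
grasp_force: 0.0
```

>>> {"name": "carry_out", "arguments": {"motion": [[0, 0, 0, -10, 30, 0, 0], [0, 0, 0, -20, 60, 0, 0], [0, 0, 0, -20, 60, 0, 0], [0, 0, 0, -20, 60, 0, 0]]}}

```text
clock: 1.85
position: [555.5, -42.8, 330.6]
ee_rot: [0.0, 1.0, -0.0, -0.0]
contact_force: [-0.2, 1.0, 0.4]
gripper_width: 42.4
grasp_force: 0.0
```

```bash
python3 -c "
from h import *
d=snap('wrist','w1'); print(d['position'],R.from_quat(d['orientation']).as_matrix().round(3)); print(d['mtx'][0]);print(read_state()['position'])"
```

```text
[489.78096013 -42.96920911 488.27715549] [[ 0.001  0.966  0.258]
 [ 1.    -0.    -0.001]
 [-0.001  0.258 -0.966]]
[318.03676715   0.         320.217087  ]
[555.45513493 -43.09975918 330.78845137]
```

View pics/w1.png

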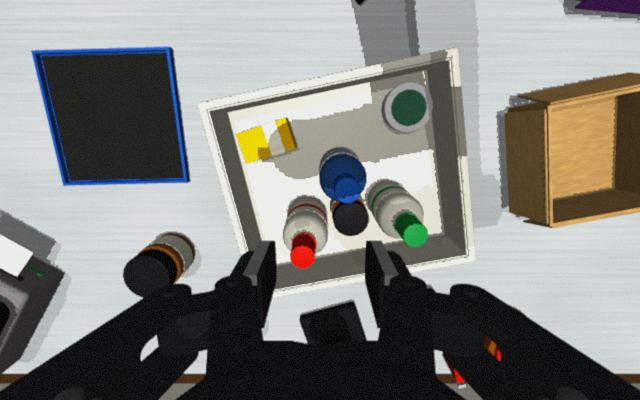

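The wrist view shows the red cap top near (302,256), green near (415,237) and blue near (347,191). The jar lid is at about (350,216), and the tray corners are at (34,51), (172,47), (188,182) and (65,184).

```bash
cat > w.py <<'E'
from h import *
def caps(d):
    hsv=cv2.cvtColor(d['color'],cv2.COLOR_BGR2HSV); out={}
    for n,lo,hi,g in [('red',(0,150,200),(10,255,255),(635,-68)),('green',(50,120,150),(75,255,255),(613,58)),('blue',(105,150,150),(120,255,255),(561,-16))]:
        u,v=proj(d,[*g,164]); x0,y0=int(u-30),int(v-30); m=cv2.inRange(hsv[y0:y0+60,x0:x0+60],lo,hi); k,l,st,c=cv2.connectedComponentsWithStats(m)
        if k<2: print(n,'none',u,v); continue
        i=1+np.argmax(st[1:,4]); print(n,'exp',(u,v),'bbox',st[i]+[x0,y0,0,0,0],'cen',c[i]+[x0,y0],'W',ray(d,*(c[i]+[x0,y0]),160)[:2].round(1))
if __name__=='__main__':
    d=dict(np.load('pics/w1.npz')); caps(d)
    P=np.array([ray(d,*p,12) for p in [(34,51),(172,47),(188,182),(65,184)]]);print('tray',P.round(),P.mean(0))
    Q=[ray(d,*p,85) for p in [(200,103),(458,48),(475,262)]]; print('tote',np.round(Q),(Q[0]+Q[2])/2)
    print('jar',ray(d,350,216,74))
    print(proj(d,[536,318,85]))
    c=cv2.resize(d['color'][140:280,230:490],None,fx=3,fy=3,interpolation=cv2.INTER_CUBIC); cv2.imwrite('pics/w1c.png',c)
E
python3 w.py
```

```text
red exp (np.float64(297.7791066133548), np.float64(254.40439932217566)) bbox [291 246  24  22 405] cen [302.02469136 256.63209877] W [639.5 -63.6]
green exp (np.float64(413.5470296923194), np.float64(235.62551820536225)) bbox [404 224  24  23 410] cen [415.3804878  234.91219512] W [613.7  61.2]
blue exp (np.float64(346.31239982271063), np.float64(188.78577082754794)) bbox [338 194  21   9  98] cen [348.95918367 198.21428571] W [572.1 -12.6]
tray [[ 400. -437.   12.]
 [ 395. -246.   12.]
 [ 584. -245.   12.]
 [ 587. -433.   12.]] [ 491.55956049 -340.25937965   12.        ]
tote [[ 472. -189.   85.]
 [ 411.  117.   85.]
 [ 682.  170.   85.]] [576.89224442  -9.25731618  85.        ]
jar [618.7072971   -2.70815886  74.        ]
[606.50931755 155.86839825]
```

View pics/w1c.png

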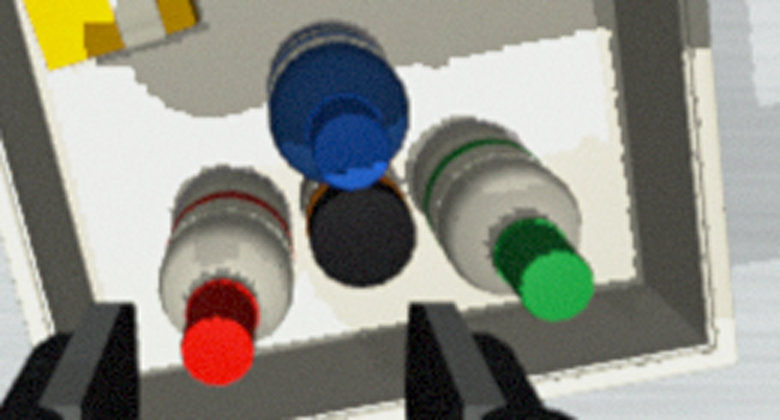

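>>> {"name": "carry_out", "arguments": {"motion": [[0, 0, 0, -40, -10, 20, 0.3], [0, 0, 0, -82, -20.5, 60, 0.3], [0, 0, 0, -82, -20.5, 100, 0.3], [0, 0, 0, -82, -20.5, 140, 0.3], [0, 0, 0, -82, -20.5, 140, 0.3]]}}

```text
clock: 2.52
position: [635.3, -64.3, 187.3]
ee_rot: [0.001, 1.0, -0.0, -0.004]
contact_force: [0.6, -0.9, -0.0]
gripper_width: 55.3
grasp_force: 0.0
```

```bash
python3 -c "
from w import *
d=snap('wrist','w2'); print(read_state()['position'])
for q in [(637.5,-63.5),(561,-14.6)]: print(proj(d,[*q,164]))
caps(d)
w1=dict(np.load('pics/w1.npz'))
for p in [(302.7,256.3),(415.7,235),(347,189.7)]: print(ray(w1,*p,164))
print(ray(w1,350.7,219.3,74))"
```

```text
[637.30097948 -64.22288979 190.49221765]
[322.14550715 234.44873266]
[411.8015711  101.76002919]
red none 314.6801648785808 230.55386641947786
green none 529.7403055145346 194.53563334834243
blue exp (np.float64(409.22961274026864), np.float64(101.76694114932646)) bbox [ 386   79   49   52 1936] cen [409.86466942 104.51394628] W [562.2 -14.5]
[637.26638992 -62.60599333 164.        ]
[612.27904935  60.27961147 164.        ]
[561.97618509 -15.26235392 164.        ]
[623.42741014  -1.64021511  74.        ]
```

View pics/w2.png

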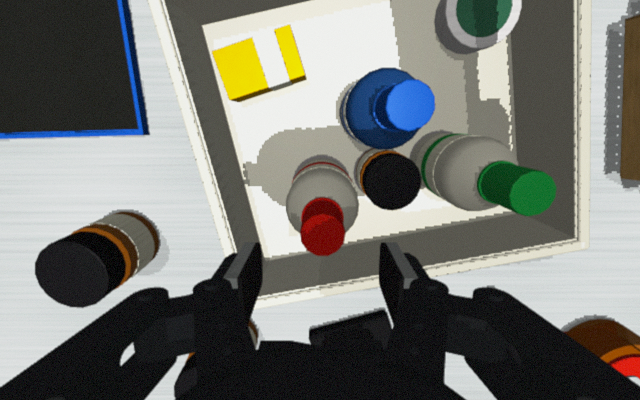

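The red cap top is at (322,235), which matches the projection at (322,234). I'll go down and grip it.

>>> {"name": "carry_out", "arguments": {"motion": [[0, 0, 0, 0, 1, 25, 0.3], [0, 0, 0, 0, 1, 47, 0.3], [0, 0, 0, 0, 1, 47, 0.3], [0, 0, 0, 0, 1, 47, -1], [0, 0, 0, 0, 1, 47, -1]]}}

```text
clock: 3.2
position: [639.4, -62.3, 146.8]
ee_rot: [-0.0, 1.0, -0.0, 0.002]
contact_force: [0.3, -0.4, 3.2]
gripper_width: 22.3
grasp_force: 58.9
```

>>> {"name": "carry_out", "arguments": {"motion": [[0, 0, 0, 0, 0, 0, -1], [0, 0, 0, 0, 0, 0, -1]]}}

```text
clock: 3.45
position: [639.4, -62.4, 146.8]
ee_rot: [-0.0, 1.0, -0.0, 0.002]
contact_force: [-0.8, -1.1, 6.5]
gripper_width: 21.7
grasp_force: 58.5
```

```bash
python3 -c "
from w import *
d=snap('wrist','w3'); s=read_state(); print(s['position'],s['ee_rot'],s['contact_force'],s['wrist_torque'])
a=d['color'][130:330,200:500]; e=snap('side','s1')['color'][120:250,230:430]
cv2.imwrite('pics/c3.png',np.hstack([cv2.resize(a,(450,300)),cv2.resize(e,(350,300))[:, :350]]))"
```

```text
[639.39830669 -62.37332427 146.81533968] [-2.44452375e-04  9.99996795e-01 -4.06123147e-04  2.48706571e-03] [-0.01418975 -0.72533132  5.25851233] [-0.26293578  0.12438261  0.0076847 ]
```

View pics/c3.png

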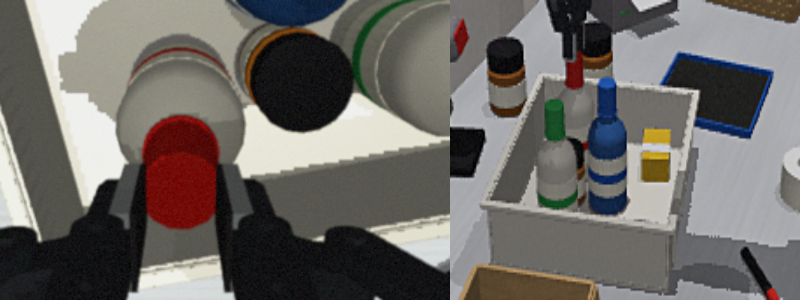

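The pads close on both sides of the red cap, and the bottle stands upright. I'll lift it a little and check.

>>> {"name": "carry_out", "arguments": {"motion": [[0, 0, 0, 0, 0, -10, -1], [0, 0, 0, 0, 0, -30, -1], [0, 0, 0, 0, 0, -60, -1], [0, 0, 0, 0, 0, -90, -1], [0, 0, 0, 0, 0, -110, -1]]}}

```text
clock: 4.18
position: [637.8, -61.8, 255.4]
ee_rot: [0.0, 1.0, 0.0, 0.0]
contact_force: [-0.9, -1.2, -2.5]
gripper_width: 21.6
grasp_force: 59.0
```

```bash
python3 -c "
from w import *
s=read_state(); print(s['position'],s['ee_rot'],s['gripper_width'],s['contact_force'])
d=snap('wrist','w4');a=d['color'][100:300,170:470]; e=snap('side','s2')['color'][60:240,230:430]
cv2.imwrite('pics/c4.png',np.hstack([cv2.resize(a,(450,300)),cv2.resize(e,(340,300))]))"
```

```text
[637.80743865 -61.78368295 255.44890535] [9.75767566e-05 9.99999853e-01 2.84395766e-04 4.50131603e-04] 21.646654602783787 [-0.85625731 -1.19154265 -2.49247165]
```

View pics/c4.png

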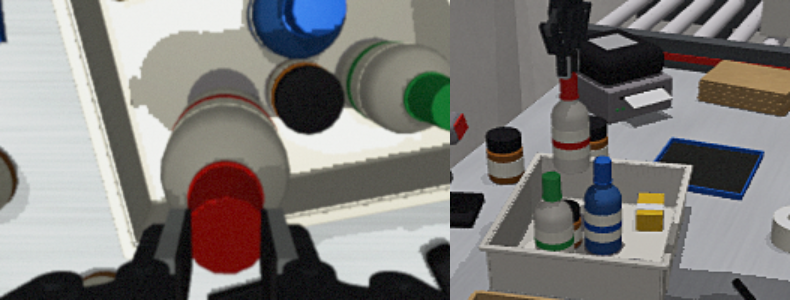

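>>> {"name": "carry_out", "arguments": {"motion": [[0, 0, 0, 15, -25, -5, -1], [0, 0, 0, 40, -75, -5, -1], [0, 0, 0, 65, -125, -5, -1], [0, 0, 0, 80, -175, -5, -1], [0, 0, 0, 95, -225, -5, -1]]}}

```text
clock: 4.9
position: [540.5, -288.7, 257.9]
ee_rot: [0.0, 1.0, 0.0, -0.001]
contact_force: [0.5, 0.5, -1.1]
gripper_width: 21.9
grasp_force: 59.1
```

>>> {"name": "carry_out", "arguments": {"motion": [[0, 0, 0, 7, -50, 0, -1], [0, 0, 0, 9, -85, 0, -1], [0, 0, 0, 9.5, -100, 0, -1], [0, 0, 0, 9.5, -100, 0, -1]]}}

```text
clock: 5.4
position: [532.2, -387.5, 257.6]
ee_rot: [0.001, 1.0, 0.001, -0.001]
contact_force: [-0.2, 1.0, -2.1]
gripper_width: 22.2
grasp_force: 59.1
```

>>> {"name": "carry_out", "arguments": {"motion": [[0, 0, 0, 0, 0, 40, -1], [0, 0, 0, 0, 0, 80, -1], [0, 0, 0, 0, 0, 100, -1], [0, 0, 0, 0, 0, 107, -1], [0, 0, 0, 0, 0, 107, -1]]}}

```text
clock: 6.02
position: [533.6, -386.3, 152.3]
ee_rot: [-0.001, 1.0, -0.0, 0.0]
contact_force: [-0.3, -0.6, -1.4]
gripper_width: 22.1
grasp_force: 59.2
```

>>> {"name": "carry_out", "arguments": {"motion": [[0, 0, 0, 0, 0, 2, -1], [0, 0, 0, 0, 0, 4, -1], [0, 0, 0, 0, 0, 4, -1]]}}

```text
clock: 6.4
position: [533.2, -387.0, 148.2]
ee_rot: [0.0, 1.0, -0.0, 0.0]
contact_force: [-0.8, -0.6, -1.9]
gripper_width: 21.7
grasp_force: 59.2
```

>>> {"name": "carry_out", "arguments": {"motion": [[0, 0, 0, 0, 0, 1, -1], [0, 0, 0, 0, 0, 2, -1], [0, 0, 0, 0, 0, 3, -1], [0, 0, 0, 0, 0, 3, -1]]}}

```text
clock: 6.9
position: [533.9, -387.8, 146.9]
ee_rot: [-0.0, 1.0, -0.001, 0.001]
contact_force: [0.2, -1.2, 4.5]
gripper_width: 21.7
grasp_force: 61.4
```

>>> {"name": "carry_out", "arguments": {"motion": [[0, 0, 0, 0, 0, 0, 0.3], [0, 0, 0, 0, 0, 0, 0.3], [0, 0, 0, 0, 0, -15, 0.3], [0, 0, 0, 0, 0, -50, 0.3], [0, 0, 0, 0, 0, -90, 0.3]]}}

```text
clock: 7.52
position: [533.1, -386.9, 236.3]
ee_rot: [0.0, 1.0, 0.0, -0.0]
contact_force: [0.7, -0.6, -0.4]
gripper_width: 55.4
grasp_force: 0.0
```

>>> {"name": "carry_out", "arguments": {"motion": [[0, 0, 0, -5, 60, 0, 0.3], [0, 0, 0, -10, 120, 0, 0.3], [0, 0, 0, -16, 180, 0, 0.3], [0, 0, 0, -22, 240, 0, 0.3], [0, 0, 0, -28, 300, 0, 0.3]]}}

```text
clock: 8.15
position: [561.6, -85.1, 236.3]
ee_rot: [0.0, 1.0, -0.0, 0.001]
contact_force: [1.2, 1.0, 0.2]
gripper_width: 55.6
grasp_force: 0.0
```

>>> {"name": "carry_out", "arguments": {"motion": [[0, 0, 0, -1, 50, 0, 0.3], [0, 0, 0, -1, 72, 0, 0.3], [0, 0, 0, -1, 72, 0, 0.3], [0, 0, 0, -1, 72, 0, 0.3]]}}

```text
clock: 8.65
position: [562.4, -15.3, 235.5]
ee_rot: [0.0, 1.0, -0.0, 0.0]
contact_force: [0.3, 0.1, 0.5]
gripper_width: 54.9
grasp_force: 0.0
```

```bash
python3 -c "
from w import *
s=read_state(); print(s['position'],s['contact_force'])
d=snap('wrist','w5');caps(d);e=snap('side','s3')['color'][60:210,230:430]
cv2.imwrite('pics/c5.png',np.hstack([cv2.resize(d['color'],(480,300)),cv2.resize(e,(320,300))]))"
```

```text
[562.44535671 -15.34616681 235.54749546] [0.30024686 0.05237154 0.45386636]
red none 255.6324979158516 294.94511051926196
green exp (np.float64(413.5055666194061), np.float64(270.0966474881185)) bbox [415 255  17  21 156] cen [425.1025641  263.20512821] W [609.   68.1]
blue none 319.83811221957177 206.83118455534913
```

View pics/c5.png

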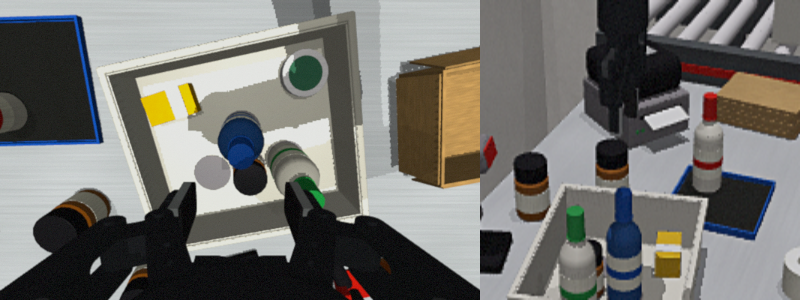

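Red stands on the tray. The gripper is over blue, so I'll pick that next.

>>> {"name": "carry_out", "arguments": {"motion": [[0, 0, 0, 0, 0, 40, 0.3], [0, 0, 0, 0, 0, 75, 0.3], [0, 0, 0, 0, 0, 90, 0.3], [0, 0, 0, 0, 0, 90, 0.3], [0, 0, 0, 0, 0, 90, -1]]}}

```text
clock: 9.38
position: [563.5, -15.1, 146.5]
ee_rot: [0.0, 1.0, 0.0, 0.001]
contact_force: [0.2, 0.4, 0.7]
gripper_width: 38.8
grasp_force: 0.0
```

>>> {"name": "carry_out", "arguments": {"motion": [[0, 0, 0, 0, 0, 0, -1], [0, 0, 0, 0, 0, 0, -1], [0, 0, 0, 0, 0, 0, -1]]}}

```text
clock: 9.75
position: [563.5, -14.9, 147.0]
ee_rot: [-0.0, 1.0, 0.0, 0.002]
contact_force: [-0.5, -0.0, 5.5]
gripper_width: 21.6
grasp_force: 58.6
```

```bash
python3 -c "
from w import *
d=dict(np.load('pics/w5.npz')); print(ray(d,283,229,4))
g=cv2.cvtColor(d['color'],cv2.COLOR_BGR2GRAY)[195:260,245:320]; print(g[33,::3]); print(g[::3,37])"
```

```text
[635.86943879 -64.04853819   4.        ]
[227 226 227 227 229 141 140 141 142 144 146 144 145 145 143 146 143 145
 146 148 141 229  87  10  33]
[228 226 228 230 162 149 149 148 148 145 143 144 144 143 141 142 139 142
 140 144 226 227]
```

>>> {"name": "carry_out", "arguments": {"motion": [[0, 0, 0, 0, 0, -10, -1], [0, 0, 0, 0, 0, -40, -1], [0, 0, 0, 0, 0, -80, -1], [0, 0, 0, 10, -15, -110, -1], [0, 0, 0, 30, -50, -115, -1]]}}

```text
clock: 10.38
position: [533.4, -64.5, 262.4]
ee_rot: [-0.001, 1.0, 0.0, 0.002]
contact_force: [-0.1, -0.2, -1.5]
gripper_width: 21.3
grasp_force: 59.0
```

>>> {"name": "carry_out", "arguments": {"motion": [[0, 0, 0, 25, -45, 0, -1], [0, 0, 0, 50, -95, 0, -1], [0, 0, 0, 70, -145, 0, -1], [0, 0, 0, 83, -195, 0, -1], [0, 0, 0, 87, -245, 0, -1]]}}

```text
clock: 11.0
position: [444.0, -311.1, 260.3]
ee_rot: [0.0, 1.0, 0.0, 0.0]
contact_force: [0.4, -0.0, -1.6]
gripper_width: 21.4
grasp_force: 59.0
```

>>> {"name": "carry_out", "arguments": {"motion": [[0, 0, 0, 0, -40, 0, -1], [0, 0, 0, 0, -68, 0, -1], [0, 0, 0, 0, -78, 0, -1], [0, 0, 0, 0, -78, 0, -1], [0, 0, 0, 0, -78, 0, -1]]}}

```text
clock: 11.62
position: [445.3, -387.0, 260.0]
ee_rot: [-0.0, 1.0, 0.0, 0.0]
contact_force: [-1.2, 0.5, -1.7]
gripper_width: 21.6
grasp_force: 59.1
```

Lower 260 → about 146.

>>> {"name": "carry_out", "arguments": {"motion": [[0, 0, 0, 0, 0, 35, -1], [0, 0, 0, 0, 0, 75, -1], [0, 0, 0, 0, 0, 100, -1], [0, 0, 0, 0, 0, 108, -1], [0, 0, 0, 0, 0, 110, -1]]}}

```text
clock: 12.25
position: [445.8, -387.7, 150.5]
ee_rot: [-0.0, 1.0, -0.0, 0.0]
contact_force: [0.4, 0.2, -1.9]
gripper_width: 21.2
grasp_force: 59.1
```

>>> {"name": "carry_out", "arguments": {"motion": [[0, 0, 0, 0, 0, 2, -1], [0, 0, 0, 0, 0, 3, -1], [0, 0, 0, 0, 0, 4, -1], [0, 0, 0, 0, 0, 4, -1]]}}

```text
clock: 12.75
position: [445.6, -388.4, 147.1]
ee_rot: [-0.0, 1.0, -0.001, 0.001]
contact_force: [-0.3, 1.0, 2.8]
gripper_width: 21.5
grasp_force: 60.8
```

>>> {"name": "carry_out", "arguments": {"motion": [[0, 0, 0, 0, 0, 0, 0.3], [0, 0, 0, 0, 0, 0, 0.3], [0, 0, 0, 0, 0, -15, 0.3], [0, 0, 0, 0, 0, -50, 0.3], [0, 0, 0, 0, 0, -90, 0.3]]}}

```text
clock: 13.38
position: [445.1, -387.9, 237.5]
ee_rot: [0.0, 1.0, -0.0, -0.0]
contact_force: [0.1, -0.9, 1.0]
gripper_width: 55.6
grasp_force: 0.0
```

>>> {"name": "carry_out", "arguments": {"motion": [[0, 0, 0, -15, 55, 0, 0.3], [0, 0, 0, -35, 110, 0, 0.3], [0, 0, 0, -55, 165, 0, 0.3], [0, 0, 0, -75, 220, 0, 0.3], [0, 0, 0, -95, 275, 0, 0.3]]}}

```text
clock: 14.0
position: [541.1, -111.2, 237.4]
ee_rot: [-0.0, 1.0, -0.0, 0.001]
contact_force: [0.3, -0.1, -0.1]
gripper_width: 55.6
grasp_force: 0.0
```

>>> {"name": "carry_out", "arguments": {"motion": [[0, 0, 0, -22, 55, 0, 0.3], [0, 0, 0, -44, 110, 0, 0.3], [0, 0, 0, -65, 155, 0, 0.3], [0, 0, 0, -72, 174, 0, 0.3], [0, 0, 0, -72, 174, 0, 0.3]]}}

```text
clock: 14.62
position: [612.5, 61.9, 236.2]
ee_rot: [-0.001, 1.0, -0.0, 0.0]
contact_force: [-0.2, -0.4, -0.3]
gripper_width: 55.6
grasp_force: 0.0
```

```bash
python3 -c "
from w import *
s=read_state(); print(s['position'],s['contact_force'])
d=snap('wrist','w6');print(proj(d,[612.3,60,164]));e=snap('side','s4')['color'][60:210,230:430]
cv2.imwrite('pics/c6.png',np.hstack([cv2.resize(d['color'],(480,300)),cv2.resize(e,(320,300))]))"
```

```text
[612.51572732  61.90679416 236.16745419] [-0.18061175 -0.39516999 -0.30502629]
[318.20215705 208.23766125]
```

View pics/c6.png

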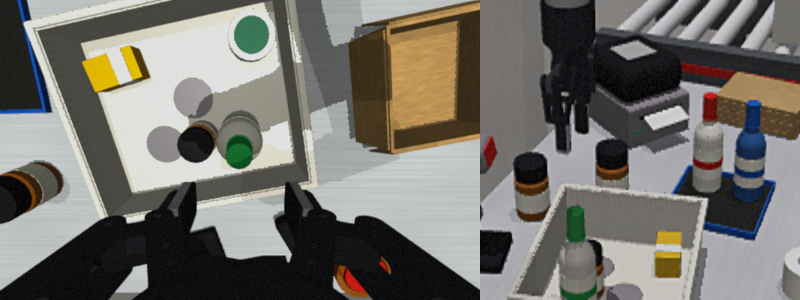

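The red and blue bottles stand on the tray. The green cap is at (319,207), which matches the prediction, so I'll pick it now.

>>> {"name": "carry_out", "arguments": {"motion": [[0, 0, 0, 0, -1, 40, 0.3], [0, 0, 0, 0, -1, 75, 0.3], [0, 0, 0, 0, -1, 90, 0.3], [0, 0, 0, 0, -1, 90, 0.3], [0, 0, 0, 0, -1, 90, -1]]}}

```text
clock: 15.35
position: [613.5, 59.8, 147.7]
ee_rot: [0.0, 1.0, 0.0, 0.002]
contact_force: [0.4, 0.5, -0.3]
gripper_width: 38.5
grasp_force: 0.0
```

>>> {"name": "carry_out", "arguments": {"motion": [[0, 0, 0, 0, 0, 0, -1], [0, 0, 0, 0, 0, 0, -1], [0, 0, 0, 0, 0, 0, -1]]}}

```text
clock: 15.72
position: [614.5, 59.8, 149.6]
ee_rot: [-0.0, 1.0, -0.0, 0.003]
contact_force: [0.4, -2.0, 6.5]
gripper_width: -0.1
grasp_force: 3.7
```

>>> {"name": "carry_out", "arguments": {"motion": [[0, 0, 0, 0, 0, -10, -1], [0, 0, 0, 0, 0, -40, -1], [0, 0, 0, 0, 0, -80, -1], [0, 0, 0, 5, -15, -110, -1], [0, 0, 0, 15, -50, -115, -1]]}}

```text
clock: 16.35
position: [598.6, 10.8, 264.3]
ee_rot: [-0.001, 1.0, 0.001, 0.003]
contact_force: [0.0, -0.4, -0.7]
gripper_width: 0.1
grasp_force: 0.0
```

```bash
python3 -c "
from w import *
d=snap('wrist','w7');e=snap('side','s5')['color'][40:220,210:450]
cv2.imwrite('pics/c7.png',np.hstack([cv2.resize(d['color'],(400,300)),cv2.resize(e,(400,300))]))"
```

```text
(no output)
```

View pics/c7.png

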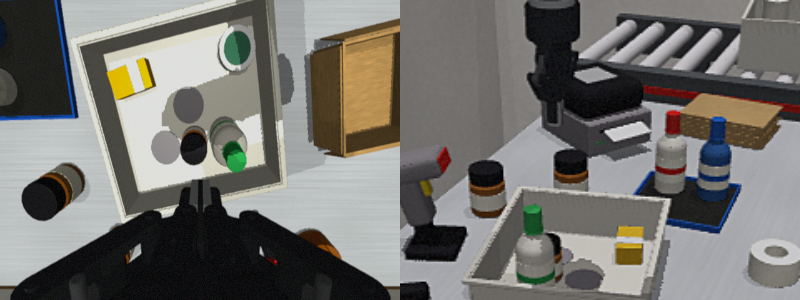

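Green still stands in the tote, but the pads slid off because they were too high on the cap. I'll re-measure it and grip about 10 mm lower.

```bash
python3 -c "
from w import *
d=dict(np.load('pics/w7.npz'));print(proj(d,[612.3,60,164]),ray(d,376,208,164)); 
hsv=cv2.cvtColor(d['color'],cv2.COLOR_BGR2HSV)[185:240,345:410]
print(np.percentile(hsv[22:28,28:36].reshape(-1,3),50,axis=0))
m=cv2.inRange(hsv,(50,120,130),(80,255,255)); k,l,st,c=cv2.connectedComponentsWithStats(m);print(st[1:],c[1:]+[345,185])
i=1+np.argmax(st[1:,4]);print(ray(d,*(c[i]+[345,185]),164)); print(read_state()['position'])"
```

```text
[378.52553128 214.31531804] [606.72647587  57.58859033 164.        ]
[ 68. 191. 162.]
[[ 36   6   5   6   7]
 [ 18  18  31  27 631]] [[382.71428571 193.28571429]
 [378.70047544 215.57686212]]
[613.42117982  60.20504203 164.        ]
[596.86337696   8.16622056 263.13582552]
```

>>> {"name": "carry_out", "arguments": {"motion": [[0, 0, 0, -8, 25, 0, 0.3], [0, 0, 0, -16, 51.5, 0, 0.3], [0, 0, 0, -16, 51.5, 20, 0.3], [0, 0, 0, -16, 51.5, 40, 0.3], [0, 0, 0, -16, 51.5, 70, 0.3]]}}

```text
clock: 17.08
position: [614.2, 63.8, 190.5]
ee_rot: [-0.001, 1.0, 0.0, 0.001]
contact_force: [0.1, 0.6, -0.5]
gripper_width: 55.4
grasp_force: 0.0
```

>>> {"name": "carry_out", "arguments": {"motion": [[0, 0, 0, 0, 0, 25, 0.3], [0, 0, 0, 0, 0, 45, 0.3], [0, 0, 0, 0, 0, 53, 0.3], [0, 0, 0, 0, 0, 53, 0.3]]}}

```text
clock: 17.58
position: [613.4, 62.4, 137.4]
ee_rot: [-0.0, 1.0, -0.0, -0.0]
contact_force: [0.4, 0.3, -0.8]
gripper_width: 55.8
grasp_force: 0.0
```

>>> {"name": "carry_out", "arguments": {"motion": [[0, 0, 0, 0, -2, 0, 0.3], [0, 0, 0, 0, -2, 0, -1], [0, 0, 0, 0, -2, 0, -1], [0, 0, 0, 0, -2, 0, -1], [0, 0, 0, 0, -2, 0, -1]]}}

```text
clock: 18.2
position: [614.0, 59.7, 139.0]
ee_rot: [-0.0, 1.0, 0.0, 0.001]
contact_force: [0.2, 1.4, 5.7]
gripper_width: 24.7
grasp_force: 59.0
```

>>> {"name": "carry_out", "arguments": {"motion": [[0, 0, 0, 0, 0, -10, -1], [0, 0, 0, 0, 0, -40, -1], [0, 0, 0, 0, 0, -80, -1], [0, 0, 0, 5, -15, -110, -1], [0, 0, 0, 18, -50, -115, -1]]}}

```text
clock: 18.82
position: [596.1, 10.0, 254.7]
ee_rot: [-0.001, 1.0, 0.0, 0.002]
contact_force: [1.1, 0.3, -2.1]
gripper_width: 24.9
grasp_force: 59.3
```

>>> {"name": "carry_out", "arguments": {"motion": [[0, 0, 0, 20, -50, 0, -1], [0, 0, 0, 40, -100, 0, -1], [0, 0, 0, 60, -150, 0, -1], [0, 0, 0, 80, -200, 0, -1], [0, 0, 0, 95, -245, 0, -1]]}}

```text
clock: 19.45
position: [498.4, -236.8, 252.2]
ee_rot: [0.0, 1.0, 0.001, -0.001]
contact_force: [0.3, -0.5, -2.1]
gripper_width: 24.6
grasp_force: 59.3
```

>>> {"name": "carry_out", "arguments": {"motion": [[0, 0, 0, 6, -35, 0, -1], [0, 0, 0, 9, -55, 0, -1], [0, 0, 0, 10, -62, 0, -1], [0, 0, 0, 10, -62, 0, -1], [0, 0, 0, 10, -62, 0, -1]]}}

```text
clock: 20.08
position: [490.6, -296.5, 252.9]
ee_rot: [-0.001, 1.0, 0.0, -0.0]
contact_force: [0.2, 0.1, -1.9]
gripper_width: 24.4
grasp_force: 59.3
```

>>> {"name": "carry_out", "arguments": {"motion": [[0, 0, 0, 0, -1, 35, -1], [0, 0, 0, 0, -2, 75, -1], [0, 0, 0, 0, -2, 100, -1], [0, 0, 0, 0, -2, 108, -1], [0, 0, 0, 0, -2, 110, -1]]}}

```text
clock: 20.7
position: [490.9, -299.2, 143.4]
ee_rot: [-0.0, 1.0, -0.0, 0.0]
contact_force: [0.3, -0.7, -2.6]
gripper_width: 24.8
grasp_force: 59.3
```

>>> {"name": "carry_out", "arguments": {"motion": [[0, 0, 0, 0, 0, 2, -1], [0, 0, 0, 0, 0, 3, -1], [0, 0, 0, 0, 0, 4, -1], [0, 0, 0, 0, 0, 4, -1]]}}

```text
clock: 21.2
position: [490.3, -299.5, 139.1]
ee_rot: [0.0, 1.0, -0.0, 0.0]
contact_force: [0.2, -1.0, -3.0]
gripper_width: 24.7
grasp_force: 59.4
```

>>> {"name": "carry_out", "arguments": {"motion": [[0, 0, 0, 0, 0, 1, -1], [0, 0, 0, 0, 0, 2, -1], [0, 0, 0, 0, 0, 2, -1]]}}

```text
clock: 21.58
position: [491.4, -299.9, 139.1]
ee_rot: [-0.0, 1.0, -0.001, 0.001]
contact_force: [-1.3, 1.2, 5.1]
gripper_width: 24.7
grasp_force: 60.3
```

>>> {"name": "carry_out", "arguments": {"motion": [[0, 0, 0, 0, 0, 0, 0.3], [0, 0, 0, 0, 0, 0, 0.3], [0, 0, 0, 0, 0, -20, 0.3], [0, 0, 0, 0, 0, -60, 0.3], [0, 0, 0, 0, 0, -100, 0.3]]}}

```text
clock: 22.2
position: [490.0, -299.5, 237.5]
ee_rot: [0.0, 1.0, 0.0, -0.001]
contact_force: [-0.2, 0.5, -0.6]
gripper_width: 55.7
grasp_force: 0.0
```

>>> {"name": "carry_out", "arguments": {"motion": [[0, 0, 0, -20, 50, 0, 0.8], [0, 0, 0, -45, 105, 0, 0.8], [0, 0, 0, -70, 160, 0, 0.8], [0, 0, 0, -95, 215, 0, 0.8], [0, 0, 0, -115, 260, 0, 0.8]]}}

```text
clock: 22.82
position: [606.0, -37.3, 236.6]
ee_rot: [-0.0, 1.0, -0.0, -0.0]
contact_force: [0.6, -1.1, 0.5]
gripper_width: 76.9
grasp_force: 0.0
```

>>> {"name": "carry_out", "arguments": {"motion": [[0, 0, 0, -10, 25, 0, 0.8], [0, 0, 0, -16, 37, 0, 0.8], [0, 0, 0, -16, 37, 0, 0.8], [0, 0, 0, -16, 37, 0, 0.8]]}}

```text
clock: 23.32
position: [620.9, -3.5, 236.9]
ee_rot: [0.001, 1.0, -0.0, -0.0]
contact_force: [-0.7, -0.1, 0.2]
gripper_width: 77.1
grasp_force: 0.0
```

```bash
python3 -c "
from w import *
s=read_state(); print(s['position'],s['contact_force'])
d=snap('wrist','w8');print(proj(d,[623.4,-1.7,74]));e=snap('side','s6')['color'][60:210,230:430]
cv2.imwrite('pics/c8.png',np.hstack([cv2.resize(d['color'],(480,300)),cv2.resize(e,(320,300))]))
c=cv2.cvtColor(d['color'],cv2.COLOR_BGR2GRAY); u,v=proj(d,[623.4,-1.7,74]).astype(int); m=cv2.inRange(c[v-45:v+45,u-50:u+50],0,50); k,l,st,q=cv2.connectedComponentsWithStats(m); print(u,v,st[1:],q[1:])"
```

```text
[620.94343162  -3.52713614 236.88482943] [-0.74692961 -0.13332674  0.16472657]
[322.43976252 186.56175962]
322 186 [[  28   19   46   49 1771]] [[50.41953698 43.06832298]]
```

View pics/c8.png

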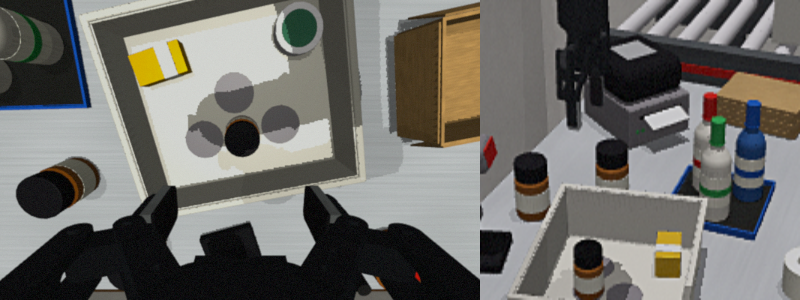

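All three bottles stand on the tray. The jar is free, with its lid at (322,185), which gives a position of (623.4,-1.7).

>>> {"name": "carry_out", "arguments": {"motion": [[0, 0, 0, -2.5, 1.8, 45, 0.8], [0, 0, 0, -2.5, 1.8, 95, 0.8], [0, 0, 0, -2.5, 1.8, 140, 0.8], [0, 0, 0, -2.5, 1.8, 175, 0.8], [0, 0, 0, -2.5, 1.8, 200, 0.8]]}}

```text
clock: 24.05
position: [622.9, -1.8, 35.3]
ee_rot: [0.001, 1.0, -0.0, -0.001]
contact_force: [1.1, -1.1, 0.2]
gripper_width: 76.9
grasp_force: 0.0
```

>>> {"name": "carry_out", "arguments": {"motion": [[0, 0, 0, 0, 0, 0, 0.8], [0, 0, 0, 0, 0, 0, 0.1], [0, 0, 0, 0, 0, 0, -1], [0, 0, 0, 0, 0, 0, -1], [0, 0, 0, 0, 0, 0, -1]]}}

```text
clock: 24.68
position: [625.4, -0.7, 39.1]
ee_rot: [-0.0, 1.0, 0.0, 0.002]
contact_force: [0.3, -1.2, 6.6]
gripper_width: 47.9
grasp_force: 62.7
```

```bash
python3 -c "
from w import *
d=dict(np.load('pics/w8.npz')); g=cv2.cvtColor(d['color'],cv2.COLOR_BGR2GRAY)
for n,p in [('blue',(312,124)),('red',(273,185)),('green',(373,165))]: print(n,ray(d,*p,4))
for p in [(362,100),(395,25),(417,4),(408,147)]: print(ray(d,p[0]/.75,p[1]/.75,85).round(1))
print(read_state()['position'])"
```

```text
blue [562.12916904 -13.71821607   4.        ]
red [636.20662987 -63.18737643   4.        ]
green [611.28491742  61.01076651   4.        ]
[569.6 150.7  85. ]
[483.4 178.3  85. ]
[461.5 200.   85. ]
[631.1 220.1  85. ]
[625.40050717  -0.68484272  39.14110788]
```

>>> {"name": "carry_out", "arguments": {"motion": [[0, 0, 0, 0, 0, -10, -1], [0, 0, 0, 0, 0, -40, -1], [0, 0, 0, 0, 0, -85, -1], [0, 0, 0, 0, 0, -120, -1], [0, 0, 0, 5, 20, -140, -1]]}}

```text
clock: 25.3
position: [619.0, 18.9, 179.0]
ee_rot: [0.001, 1.0, 0.0, 0.001]
contact_force: [-0.3, 0.4, -2.6]
gripper_width: 48.2
grasp_force: 62.3
```

>>> {"name": "carry_out", "arguments": {"motion": [[0, 0, 0, 15, 40, 0, -1], [0, 0, 0, 30, 90, 0, -1], [0, 0, 0, 45, 140, 0, -1], [0, 0, 0, 60, 190, 0, -1], [0, 0, 0, 73, 235, 0, -1]]}}

```text
clock: 25.92
position: [544.4, 255.9, 176.7]
ee_rot: [-0.0, 1.0, -0.0, -0.001]
contact_force: [1.5, -0.8, -1.9]
gripper_width: 47.9
grasp_force: 62.3
```

>>> {"name": "carry_out", "arguments": {"motion": [[0, 0, 0, 6, 35, 0, -1], [0, 0, 0, 9, 58, 0, -1], [0, 0, 0, 10, 65, 0, -1], [0, 0, 0, 10, 65, 0, -1], [0, 0, 0, 10, 65, 0, -1]]}}

```text
clock: 26.55
position: [536.1, 318.1, 176.9]
ee_rot: [0.001, 1.0, -0.0, -0.0]
contact_force: [-0.2, 1.0, -2.9]
gripper_width: 47.8
grasp_force: 62.3
```

```bash
python3 -c "
from w import *
s=read_state(); print(s['position'],s['contact_force'])
d=snap('wrist','w9');print(proj(d,[536,318,4]))"
```

```text
[536.07449274 318.12632903 176.85446935] [-0.17763535  0.97399023 -2.86714584]
[320.54427214 182.28851206]
```

View pics/w9.png

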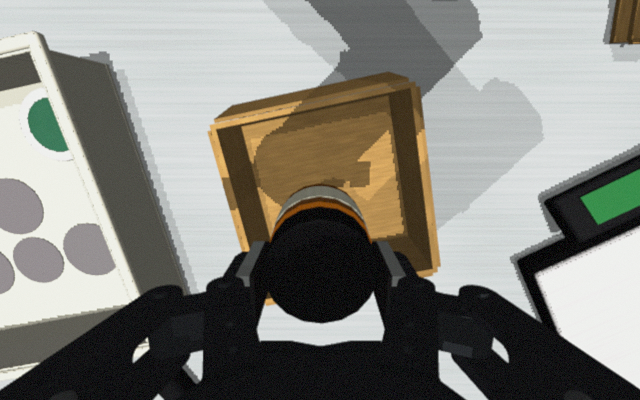

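The view shows the held jar over the carton, whose rim corners are at (213,130), (418,92) and (437,270).

```bash
python3 -c "
from w import *
d=dict(np.load('pics/w9.npz'))
P=np.array([ray(d,*p,85) for p in [(213,130),(418,92),(437,270)]]);print(P.round(1),(P[0]+P[2])/2, np.linalg.norm(P[0]-P[1]),np.linalg.norm(P[2]-P[1]))"
```

```text
[[479.  235.8  85. ]
 [451.8 390.5  85. ]
 [596.8 418.1  85. ]] [537.9368582  326.91622595  85.        ] 157.1248615324024 147.64262978664163
```

>>> {"name": "carry_out", "arguments": {"motion": [[0, 0, 0, -5, 7, 0, -1], [0, 0, 0, -5, 7, 40, -1], [0, 0, 0, -5, 7, 85, -1], [0, 0, 0, -5, 7, 120, -1], [0, 0, 0, -5, 7, 132, -1]]}}

```text
clock: 27.22
position: [540.2, 325.3, 42.4]
ee_rot: [0.0, 1.0, -0.002, -0.002]
contact_force: [-0.6, -0.6, -1.4]
gripper_width: 47.8
grasp_force: 62.2
```

>>> {"name": "carry_out", "arguments": {"motion": [[0, 0, 0, 0, 0, 1, -1], [0, 0, 0, 0, 0, 2.5, -1], [0, 0, 0, 0, 0, 4, -1], [0, 0, 0, 0, 0, 5, -1], [0, 0, 0, 0, 0, 5, -1]]}}

```text
clock: 27.85
position: [540.9, 326.4, 40.3]
ee_rot: [0.0, 1.0, 0.0, 0.0]
contact_force: [-0.0, 0.1, -1.4]
gripper_width: 47.2
grasp_force: 62.3
```

>>> {"name": "carry_out", "arguments": {"motion": [[0, 0, 0, 0, 0, 1, -1], [0, 0, 0, 0, 0, 2, -1], [0, 0, 0, 0, 0, 2.5, -1], [0, 0, 0, 0, 0, 2.5, -1]]}}

```text
clock: 28.35
position: [541.2, 326.5, 39.2]
ee_rot: [-0.0, 1.0, 0.0, 0.001]
contact_force: [-3.5, -1.1, 5.1]
gripper_width: 47.7
grasp_force: 63.2
```

>>> {"name": "carry_out", "arguments": {"motion": [[0, 0, 0, 0, 0, 0, 0.5], [0, 0, 0, 0, 0, 0, 0.5], [0, 0, 0, 0, 0, 0, 0.5], [0, 0, 0, 0, 0, -20, 0.5], [0, 0, 0, 0, 0, -60, 0.5]]}}

```text
clock: 28.98
position: [539.8, 325.4, 95.8]
ee_rot: [0.0, 1.0, -0.002, -0.002]
contact_force: [1.1, 1.0, 0.6]
gripper_width: 63.9
grasp_force: 0.0
```

>>> {"name": "carry_out", "arguments": {"motion": [[0, 0, 0, 0, 0, -50, 0.3], [0, 0, 0, 0, 0, -100, 0.3], [0, 0, 0, 2, -10, -140, 0.3], [0, 0, 0, 8, -60, -140, 0.3], [0, 0, 0, 8, -110, -140, 0.3]]}}

```text
clock: 29.6
position: [532.5, 215.6, 237.9]
ee_rot: [-0.001, 1.0, 0.0, 0.0]
contact_force: [1.0, -0.4, -0.9]
gripper_width: 55.5
grasp_force: 0.0
```

```bash
python3 -c "
from w import *
s=read_state(); print(s['position'],s['contact_force'])
d=snap('wrist','w10');e=snap('side','s7')['color'][100:330,200:440]; t=snap('top','t2')['color'][110:270,160:500]
cv2.imwrite('pics/c10.png',np.hstack([cv2.resize(t,(510,240)),cv2.resize(e,(250,240))]))"
```

```text
[532.48558278 215.60345217 237.88961438] [ 1.02106034 -0.42005963 -0.91277341]
```

View pics/c10.png

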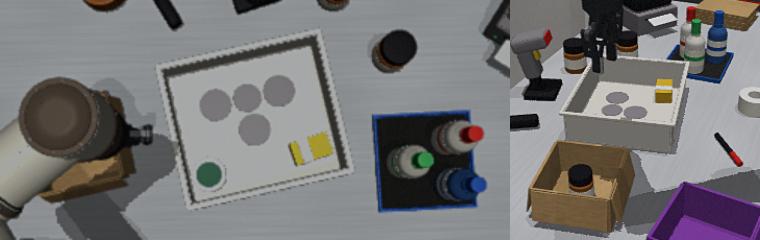

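The jar stands in the carton at about (580,178) in the side crop. The bottles stand on the tray. All four seats are visible and empty, and the tin and soap box haven't moved. Next I'll return green.

>>> {"name": "carry_out", "arguments": {"motion": [[0, 0, 0, 4, -60, 0, 0.3], [0, 0, 0, 9, -120, 0, 0.3], [0, 0, 0, 14, -180, 0, 0.3], [0, 0, 0, 19, -240, 0, 0.3], [0, 0, 0, 24, -300, 0, 0.3]]}}

```text
clock: 30.38
position: [509.1, -84.7, 237.5]
ee_rot: [-0.001, 1.0, 0.0, 0.0]
contact_force: [1.9, -0.4, 0.4]
gripper_width: 55.9
grasp_force: 0.0
```

>>> {"name": "carry_out", "arguments": {"motion": [[0, 0, 0, 5, -60, 0, 0.3], [0, 0, 0, 10, -120, 0, 0.3], [0, 0, 0, 15, -180, 0, 0.3], [0, 0, 0, 17, -214, 0, 0.3], [0, 0, 0, 17, -214, 0, 0.3]]}}

```text
clock: 31.0
position: [492.0, -299.3, 236.5]
ee_rot: [0.002, 1.0, 0.0, -0.0]
contact_force: [-0.3, 1.5, -0.5]
gripper_width: 55.5
grasp_force: 0.0
```

```bash
cat > cc.py <<'E'
from w import *
import sys
def cap(d,g,col):
    lo,hi={'r':((0,150,60),(10,255,255)),'g':((50,120,60),(80,255,255)),'b':((105,150,60),(122,255,255))}[col]
    hsv=cv2.cvtColor(d['color'],cv2.COLOR_BGR2HSV); u,v=proj(d,[*g,164]); x0,y0=int(u-35),int(v-35); S=hsv[y0:y0+70,x0:x0+70]
    m=cv2.inRange(S,lo,hi); k,l,st,c=cv2.connectedComponentsWithStats(m); i=1+np.argmax(st[1:,4]); b=st[i]+[x0,y0,0,0,0]
    # bottom 0.9*width rows of blob = the top disc
    cx=b[0]+b[2]/2; cy=b[1]+b[3]-0.47*b[2]; print(col,'exp',u,v,b,'disc',cx,cy,ray(d,cx,cy,164).round(1))
s=read_state(); print(s['position'])
d=snap('wrist',sys.argv[1]); cap(d,(float(sys.argv[2]),float(sys.argv[3])),sys.argv[4])
E
python3 cc.py w11 491 -300 g
python3 - <<'E'
from h import *
d=dict(get_image('top')); hsv=cv2.cvtColor(d['color'],cv2.COLOR_BGR2HSV); cv2.imwrite('pics/t3.png',d['color'])
S=hsv[165:250,165:260]; m=cv2.inRange(S,(0,0,0),(180,255,45)); k,l,st,c=cv2.connectedComponentsWithStats(m)
u,v=proj(d,[541,326,74]); print('jar exp',u,v)
for i in range(1,k):
    if st[i][4]>60: print(st[i]+[165,165,0,0,0],ray(d,*(c[i]+[165,165]),74).round(1))
b=cv2.inRange(S,(8,60,60),(22,200,255)); r=cv2.minAreaRect(cv2.findNonZero(b)); print('carton',np.array(r[0])+165,r,ray(d,r[0][0]+165,r[0][1]+165,60).round(1))
E
```

```text
[ 491.98877289 -299.28419165  236.45459743]
g exp 319.7650258819837 207.23349930614353 [ 303  177   35   45 1289] disc 320.5 205.55 [ 489.7 -299.4  164. ]
jar exp 207.4991099675674 204.68988192861303
[176 175  53  63 536] [548.8 372.9  74. ]
[200 197  22  18 263] [539.4 320.8  74. ]
carton [208.01763916 208.32941818] ((43.01763916015625, 43.32941818237305), (65.07914733886719, 60.849002838134766), 77.47119140625) [531.7 328.   60. ]
```

Jar and carton centres agree within a few mm. Now I'll pick green.

>>> {"name": "carry_out", "arguments": {"motion": [[0, 0, 0, 1, 0, 40, 0.3], [0, 0, 0, 1, 0, 80, 0.3], [0, 0, 0, 1, 0, 99, 0.3], [0, 0, 0, 1, 0, 99, 0.3], [0, 0, 0, 1, 0, 99, -1]]}}

```text
clock: 31.72
position: [492.0, -297.2, 139.7]
ee_rot: [-0.001, 1.0, -0.0, 0.001]
contact_force: [-0.1, 0.3, -0.0]
gripper_width: 38.3
grasp_force: 0.0
```

>>> {"name": "carry_out", "arguments": {"motion": [[0, 0, 0, 0, 0, 0, -1], [0, 0, 0, 0, 0, 0, -1], [0, 0, 0, 0, 0, 0, -1]]}}

```text
clock: 32.1
position: [491.9, -298.3, 140.2]
ee_rot: [-0.0, 1.0, -0.001, 0.002]
contact_force: [-0.2, -0.5, 6.0]
gripper_width: 24.7
grasp_force: 59.0
```

>>> {"name": "carry_out", "arguments": {"motion": [[0, 0, 0, 0, 0, -10, -1], [0, 0, 0, 0, 0, -40, -1], [0, 0, 0, 0, 0, -80, -1], [0, 0, 0, -5, 15, -110, -1], [0, 0, 0, -18, 50, -115, -1]]}}

```text
clock: 32.72
position: [509.0, -248.1, 255.6]
ee_rot: [0.001, 1.0, -0.0, 0.002]
contact_force: [0.4, -0.2, -3.0]
gripper_width: 24.5
grasp_force: 59.3
```

>>> {"name": "carry_out", "arguments": {"motion": [[0, 0, 0, -20, 50, 0, -1], [0, 0, 0, -40, 100, 0, -1], [0, 0, 0, -60, 150, 0, -1], [0, 0, 0, -80, 200, 0, -1], [0, 0, 0, -93, 245, 0, -1]]}}

```text
clock: 33.35
position: [601.6, -0.7, 252.4]
ee_rot: [0.0, 1.0, 0.0, -0.001]
contact_force: [1.0, 0.5, -2.9]
gripper_width: 24.3
grasp_force: 59.3
```

>>> {"name": "carry_out", "arguments": {"motion": [[0, 0, 0, -6, 35, 0, -1], [0, 0, 0, -9, 55, 0, -1], [0, 0, 0, -10, 63, 0, -1], [0, 0, 0, -10, 63, 0, -1], [0, 0, 0, -10, 63, 0, -1]]}}

```text
clock: 33.98
position: [611.6, 59.2, 253.5]
ee_rot: [0.001, 1.0, -0.0, -0.0]
contact_force: [0.0, -0.3, -2.6]
gripper_width: 24.8
grasp_force: 59.3
```

>>> {"name": "carry_out", "arguments": {"motion": [[0, 0, 0, -1, 0.5, 35, -1], [0, 0, 0, -1, 0.5, 75, -1], [0, 0, 0, -1, 0.5, 100, -1], [0, 0, 0, -1, 0.5, 108, -1], [0, 0, 0, -1, 0.5, 110, -1]]}}

```text
clock: 34.6
position: [613.3, 60.3, 143.9]
ee_rot: [0.0, 1.0, -0.0, 0.0]
contact_force: [0.4, 0.2, -2.2]
gripper_width: 24.4
grasp_force: 59.3
```

>>> {"name": "carry_out", "arguments": {"motion": [[0, 0, 0, 0, 0, 1.5, -1], [0, 0, 0, 0, 0, 3, -1], [0, 0, 0, 0, 0, 4, -1], [0, 0, 0, 0, 0, 4, -1]]}}

```text
clock: 35.1
position: [613.4, 60.9, 140.3]
ee_rot: [-0.0, 1.0, 0.0, 0.001]
contact_force: [-0.2, -1.1, 0.2]
gripper_width: 24.7
grasp_force: 59.6
```

>>> {"name": "carry_out", "arguments": {"motion": [[0, 0, 0, 0, 0, 1, -1], [0, 0, 0, 0, 0, 1, 0.3], [0, 0, 0, 0, 0, 1, 0.3], [0, 0, 0, 0, 0, -20, 0.3], [0, 0, 0, 0, 0, -60, 0.3]]}}

```text
clock: 35.72
position: [611.6, 60.6, 197.8]
ee_rot: [0.0, 1.0, -0.001, -0.003]
contact_force: [0.7, -0.2, 0.6]
gripper_width: 55.6
grasp_force: 0.0
```

>>> {"name": "carry_out", "arguments": {"motion": [[0, 0, 0, 10, -30, -38, 0.3], [0, 0, 0, 30, -85, -38, 0.3], [0, 0, 0, 50, -140, -38, 0.3], [0, 0, 0, 70, -195, -38, 0.3], [0, 0, 0, 90, -250, -38, 0.3]]}}

```text
clock: 36.35
position: [521.9, -190.6, 237.4]
ee_rot: [-0.0, 1.0, 0.0, 0.0]
contact_force: [0.3, -0.4, 0.2]
gripper_width: 55.3
grasp_force: 0.0
```

>>> {"name": "carry_out", "arguments": {"motion": [[0, 0, 0, 20, -55, 0, 0.3], [0, 0, 0, 40, -110, 0, 0.3], [0, 0, 0, 65, -165, 0, 0.3], [0, 0, 0, 77, -198, 0, 0.3], [0, 0, 0, 77, -198, 0, 0.3]]}}

```text
clock: 36.98
position: [444.5, -389.0, 236.7]
ee_rot: [0.002, 1.0, 0.0, -0.0]
contact_force: [0.9, 1.4, -0.0]
gripper_width: 55.7
grasp_force: 0.0
```

```bash
python3 cc.py w12 445.6 -388 b
```

```text
[ 444.52284911 -389.00730048  236.74409972]
b exp 322.02727115727623 209.77909080326336 [ 291  174   60   51 2305] disc 321.0 196.8 [ 435.5 -388.7  164. ]
```

>>> {"name": "carry_out", "arguments": {"motion": [[0, 0, 0, -1, 0.5, 40, 0.3], [0, 0, 0, -1, 0.5, 80, 0.3], [0, 0, 0, -1, 0.5, 99, 0.3], [0, 0, 0, -1, 0.5, 99, 0.3], [0, 0, 0, -1, 0.5, 99, -1]]}}

```text
clock: 37.65
position: [447.9, -386.4, 139.6]
ee_rot: [-0.001, 1.0, -0.001, 0.001]
contact_force: [0.5, 0.3, -0.3]
gripper_width: 38.1
grasp_force: 0.0
```

>>> {"name": "carry_out", "arguments": {"motion": [[0, 0, 0, 0, 0, 0, -1], [0, 0, 0, 0, 0, 0, -1], [0, 0, 0, 0, 0, 0, -1]]}}

```text
clock: 38.02
position: [447.7, -387.5, 140.2]
ee_rot: [-0.0, 1.0, -0.001, 0.001]
contact_force: [-0.2, -0.9, 5.8]
gripper_width: 24.4
grasp_force: 59.0
```

>>> {"name": "carry_out", "arguments": {"motion": [[0, 0, 0, 0, 0, -10, -1], [0, 0, 0, 0, 0, -40, -1], [0, 0, 0, 0, 0, -80, -1], [0, 0, 0, 0, 10, -110, -1], [0, 0, 0, 0, 45, -115, -1]]}}

```text
clock: 38.65
position: [447.3, -342.3, 255.4]
ee_rot: [0.001, 1.0, -0.001, 0.002]
contact_force: [0.3, 0.4, -2.3]
gripper_width: 24.6
grasp_force: 59.2
```

>>> {"name": "carry_out", "arguments": {"motion": [[0, 0, 0, 0, 50, 0, -1], [0, 0, 0, -15, 100, 0, -1], [0, 0, 0, -40, 150, 0, -1], [0, 0, 0, -65, 200, 0, -1], [0, 0, 0, -90, 250, 0, -1]]}}

```text
clock: 39.28
position: [536.6, -89.8, 253.1]
ee_rot: [0.0, 1.0, 0.0, -0.001]
contact_force: [1.0, -0.8, -0.9]
gripper_width: 24.4
grasp_force: 59.2
```

>>> {"name": "carry_out", "arguments": {"motion": [[0, 0, 0, -17, 40, 0, -1], [0, 0, 0, -24, 66, 0, -1], [0, 0, 0, -27, 78, 0, -1], [0, 0, 0, -27, 78, 0, -1], [0, 0, 0, -27, 78, 0, -1]]}}

```text
clock: 39.9
position: [563.3, -14.6, 253.4]
ee_rot: [0.001, 1.0, -0.0, -0.0]
contact_force: [-0.5, 0.2, -1.9]
gripper_width: 24.7
grasp_force: 59.3
```

>>> {"name": "carry_out", "arguments": {"motion": [[0, 0, 0, -0.5, 0, 35, -1], [0, 0, 0, -0.5, 0, 75, -1], [0, 0, 0, -0.5, 0, 100, -1], [0, 0, 0, -0.5, 0, 108, -1], [0, 0, 0, -0.5, 0, 110, -1]]}}

```text
clock: 40.52
position: [564.7, -14.3, 143.9]
ee_rot: [0.0, 1.0, -0.0, 0.0]
contact_force: [-0.3, -1.2, -2.4]
gripper_width: 24.7
grasp_force: 59.3
```

>>> {"name": "carry_out", "arguments": {"motion": [[0, 0, 0, 0, 0, 1.5, -1], [0, 0, 0, 0, 0, 3, -1], [0, 0, 0, 0, 0, 4, -1], [0, 0, 0, 0, 0, 4, -1]]}}

```text
clock: 41.02
position: [564.9, -13.7, 140.3]
ee_rot: [-0.0, 1.0, -0.0, 0.001]
contact_force: [0.0, -0.2, 1.2]
gripper_width: 24.8
grasp_force: 59.6
```

>>> {"name": "carry_out", "arguments": {"motion": [[0, 0, 0, 0, 0, 1, -1], [0, 0, 0, 0, 0, 1, 0.3], [0, 0, 0, 0, 0, 1, 0.3], [0, 0, 0, 0, 0, -20, 0.3], [0, 0, 0, 0, 0, -60, 0.3]]}}

```text
clock: 41.65
position: [563.0, -13.8, 198.0]
ee_rot: [0.0, 1.0, -0.0, -0.003]
contact_force: [1.4, 0.5, 0.9]
gripper_width: 55.4
grasp_force: 0.0
```

>>> {"name": "carry_out", "arguments": {"motion": [[0, 0, 0, 3, -30, -38, 0.3], [0, 0, 0, 8, -85, -38, 0.3], [0, 0, 0, 13, -140, -38, 0.3], [0, 0, 0, 18, -195, -38, 0.3], [0, 0, 0, 23, -250, -38, 0.3]]}}

```text
clock: 42.28
position: [540.9, -265.2, 237.1]
ee_rot: [-0.0, 1.0, 0.0, -0.0]
contact_force: [1.3, 0.2, -0.3]
gripper_width: 55.7
grasp_force: 0.0
```

>>> {"name": "carry_out", "arguments": {"motion": [[0, 0, 0, 4, -55, 0, 0.3], [0, 0, 0, 7, -105, 0, 0.3], [0, 0, 0, 7, -123, 0, 0.3], [0, 0, 0, 7, -123, 0, 0.3], [0, 0, 0, 7, -123, 0, 0.3]]}}

```text
clock: 42.9
position: [534.4, -385.6, 237.3]
ee_rot: [-0.0, 1.0, 0.0, -0.0]
contact_force: [0.4, -0.1, 0.6]
gripper_width: 55.3
grasp_force: 0.0
```

```bash
python3 cc.py w13 533 -387.5 r
```

```text
[ 534.43224907 -385.56559364  237.29236394]
r exp 318.10152408732455 206.29269214104295 [ 299  178   36   44 1183] disc 317.0 205.08 [ 532.1 -388.3  164. ]
```

>>> {"name": "carry_out", "arguments": {"motion": [[0, 0, 0, 1.5, -2.4, 40, 0.3], [0, 0, 0, 1.5, -2.4, 80, 0.3], [0, 0, 0, 1.5, -2.4, 99, 0.3], [0, 0, 0, 1.5, -2.4, 99, 0.3], [0, 0, 0, 1.5, -2.4, 99, -1]]}}

```text
clock: 43.58
position: [533.8, -388.8, 140.0]
ee_rot: [-0.001, 1.0, -0.001, 0.001]
contact_force: [0.1, -0.1, 1.1]
gripper_width: 38.6
grasp_force: 0.0
```

>>> {"name": "carry_out", "arguments": {"motion": [[0, 0, 0, 0, 0, 0, -1], [0, 0, 0, 0, 0, 0, -1], [0, 0, 0, 0, 0, 0, -1]]}}

```text
clock: 43.95
position: [533.9, -389.5, 140.7]
ee_rot: [-0.0, 1.0, -0.001, 0.002]
contact_force: [0.6, 2.2, 6.7]
gripper_width: 24.5
grasp_force: 58.9
```

>>> {"name": "carry_out", "arguments": {"motion": [[0, 0, 0, 0, 0, -10, -1], [0, 0, 0, 0, 0, -40, -1], [0, 0, 0, 0, 0, -80, -1], [0, 0, 0, -3, 10, -110, -1], [0, 0, 0, -15, 45, -115, -1]]}}

```text
clock: 44.58
position: [547.9, -345.4, 256.0]
ee_rot: [0.002, 1.0, -0.001, 0.002]
contact_force: [0.5, 1.0, -3.5]
gripper_width: 24.6
grasp_force: 59.2
```

>>> {"name": "carry_out", "arguments": {"motion": [[0, 0, 0, -15, 45, 0, -1], [0, 0, 0, -32, 95, 0, -1], [0, 0, 0, -49, 145, 0, -1], [0, 0, 0, -66, 190, 0, -1], [0, 0, 0, -80, 230, 0, -1]]}}

```text
clock: 45.2
position: [627.7, -112.3, 252.9]
ee_rot: [-0.0, 1.0, 0.0, -0.001]
contact_force: [-0.7, 0.1, -2.6]
gripper_width: 24.6
grasp_force: 59.2
```

>>> {"name": "carry_out", "arguments": {"motion": [[0, 0, 0, -7, 30, 0, -1], [0, 0, 0, -9, 46, 0, -1], [0, 0, 0, -9, 51, 0, -1], [0, 0, 0, -9, 51, 0, -1], [0, 0, 0, -9, 51, 0, -1]]}}

```text
clock: 45.82
position: [636.5, -64.2, 253.5]
ee_rot: [0.001, 1.0, -0.0, -0.0]
contact_force: [0.7, 0.0, -2.2]
gripper_width: 24.5
grasp_force: 59.2
```

>>> {"name": "carry_out", "arguments": {"motion": [[0, 0, 0, -1, 0.5, 35, -1], [0, 0, 0, -1, 0.5, 75, -1], [0, 0, 0, -1, 0.5, 100, -1], [0, 0, 0, -1, 0.5, 108, -1], [0, 0, 0, -1, 0.5, 110, -1]]}}

```text
clock: 46.45
position: [638.2, -63.2, 143.8]
ee_rot: [0.0, 1.0, -0.0, 0.0]
contact_force: [-1.4, -0.2, -0.9]
gripper_width: 24.9
grasp_force: 59.2
```

>>> {"name": "carry_out", "arguments": {"motion": [[0, 0, 0, 0, 0, 1.5, -1], [0, 0, 0, 0, 0, 3, -1], [0, 0, 0, 0, 0, 4, -1], [0, 0, 0, 0, 0, 4, -1]]}}

```text
clock: 46.95
position: [638.6, -62.5, 140.7]
ee_rot: [-0.0, 1.0, -0.0, 0.001]
contact_force: [-0.8, 0.7, 2.8]
gripper_width: 24.6
grasp_force: 59.7
```

Release, rise, and back off to the earlier view pose (555,-43,331) for a numeric comparison with w1.

>>> {"name": "carry_out", "arguments": {"motion": [[0, 0, 0, 0, 0, 0, 0.3], [0, 0, 0, 0, 0, 0, 0.3], [0, 0, 0, 0, 0, -20, 0.3], [0, 0, 0, 0, 0, -70, 0.3], [0, 0, 0, 0, 0, -125, 0.3]]}}

```text
clock: 47.58
position: [637.3, -62.7, 264.9]
ee_rot: [0.0, 1.0, -0.0, -0.001]
contact_force: [1.7, 0.9, 1.1]
gripper_width: 55.6
grasp_force: 0.0
```

>>> {"name": "carry_out", "arguments": {"motion": [[0, 0, 0, 20, 5, -40, 0.3], [0, 0, 0, 60, 15, -66, 0.3], [0, 0, 0, 83, 20, -66, 0.3], [0, 0, 0, 83, 20, -66, 0], [0, 0, 0, 83, 20, -66, 0]]}}

```text
clock: 48.2
position: [555.1, -42.6, 330.1]
ee_rot: [0.0, 1.0, -0.0, -0.0]
contact_force: [0.4, -0.8, -0.1]
gripper_width: 42.7
grasp_force: 0.0
```

```bash
python3 - <<'E'
from w import *
print(read_state()['position'])
d=snap('wrist','w14'); caps(d); print('before:'); w1=dict(np.load('pics/w1.npz')); caps(w1)
# upright check & full diff of the tote area
a=cv2.absdiff(d['color'],w1['color']).max(2)[40:270,190:480]; print((a>60).mean())
H=cv2.cvtColor(d['color'],cv2.COLOR_BGR2HSV); H1=cv2.cvtColor(w1['color'],cv2.COLOR_BGR2HSV)
for n,lo,hi,x0,y0,x1,y1 in [('soap',(22,150,120),(35,255,255),220,100,310,180),('tin',(60,60,40),(90,255,255),370,70,450,140)]:
    for im,dd in ((H,d),(H1,w1)):
        m=cv2.inRange(im[y0:y1,x0:x1],lo,hi); M=cv2.moments(m,True); print(n,ray(dd,M['m10']/M['m00']+x0,M['m01']/M['m00']+y0,37).round(1),M['m00'])
E
```

```text
[555.12827824 -42.62206295 330.09073342]
red exp (np.float64(297.61588085389195), np.float64(254.80355738572408)) bbox [292 245  24  22 407] cen [303.13759214 255.88206388] W [638.1 -62.2]
green exp (np.float64(413.5076307235136), np.float64(236.00863418192466)) bbox [403 223  24  22 411] cen [414.43065693 233.25060827] W [611.3  60. ]
blue exp (np.float64(346.1959867658745), np.float64(189.14022573826642)) bbox [339 195  19   7  78] cen [348.12820513 197.94871795] W [571.5 -13.4]
before:
red exp (np.float64(297.7791066133548), np.float64(254.40439932217566)) bbox [291 246  24  22 405] cen [302.02469136 256.63209877] W [639.5 -63.6]
green exp (np.float64(413.5470296923194), np.float64(235.62551820536225)) bbox [404 224  24  23 410] cen [415.3804878  234.91219512] W [613.7  61.2]
blue exp (np.float64(346.31239982271063), np.float64(188.78577082754794)) bbox [338 194  21   9  98] cen [348.95918367 198.21428571] W [572.1 -12.6]
0.022908545727136433
soap [ 520.9 -124.3   37. ] 1141.0
soap [ 521.1 -124.5   37. ] 1136.0
tin [475.6  76.6  37. ] 949.0
tin [475.5  76.5  37. ] 951.0
```

All three bottles are within about 2.5 mm of where they started, and the tin and soap box are unmoved. I'm handing in.

```bash
python3 -c "
from bench import *
print(job_done())"
```

```text
the job is handed in; nothing more can be done
None
```

I handed the job in at about 48 s: the jar stands near the carton's middle (within about 5 mm), each bottle is back on its seat to within about 2.5 mm, and the tin and soap box did not move; the first grip on green slipped off its cap without toppling it, and I saw no judging result.

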